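# Join the warming plate and hold a test pen on its contact

### The arm

A 6-joint arm with a two-finger parallel gripper is mounted at the origin on a cart in front of the work surface, level with it; the furniture and walls round the work are solid. World frame = base frame: x ahead of the robot, y to its left, z up, the work surface at z = 0. Lengths are in m, angles in rad, forces in N, time in s.
With the tool pointing down it reaches from about 0.3 to 0.875 m from the base axis. Payload 6.4 kg.
Tool frame: the origin (TCP) lies on the centre line of the jaws, within the pads' length; the fingertips stand 25 mm ahead of it and the grasp point (between the pads) lies 6 mm ahead of it (ctrl.tip_reach is the distance from the TCP to the fingertips, in m); z points along the fingers, y is the line along which they close (so a half turn about z gives the same grasp; the last joint's range is limited). The gripper opens to 85 mm and grips with 20 to 120 N. Pads are 22 mm wide; open, the fingers measure 114 mm over their backs; the gripper's body (76 mm by 85 mm) begins 54 mm behind the grasp point. The pads swing forward as they close: fully open they stand 13 mm farther back than shut.
Start: joints at [-1.465, 0.181, 1.607, -0, 1.354, -0.206], TCP at [0.176, -0.547, 0.234] pointing down, gripper open.
Joint ranges: [-2.99, 2.99], [-0.89, 2.07], [0.3, 2.58], [-1.14, 4.28], [0, 2.63], [-3.12, 3.12]. Speed limits (rad/s): [2.57, 2.57, 3.01, 3.14, 3.14, 3.14].

### API

Orientations are given as a unit quaternion [w, x, y, z].
In Python, from bench import ctrl gives the robot as it stands.
- The arm moves only by the tool servo_tool, never from a script. Its argument "motion" is a list that holds one entry, the list of rows, each a list of 5 numbers: the shift along the tool's x, y, z in cm, then the turn about the tool's z in degrees, then the closure, from -1 (fully open) to 1 (shut). In form: [[[dx, dy, dz, twist, claw], ...]]. A call has 1 to 5 rows; each row is the pose to reach, as a shift and turn from the pose commanded when the call began, along the tool's axes at that moment; what a row does not reach only later rows make up. A row lasts 1/10 s, in which the tool goes at most 50 mm and 8.59 degrees, less where a joint would pass 70% of its speed; a pose out of reach is approached as far as the arm can. A call with a gripper value outside its range is refused whole. The fingers move at their own pace and stop on an object; the grip force is fixed at half the most. Time passes only in rows, so rows that repeat a pose let the fingers close. It gives the time, the measured TCP pose, the force, the opening and the grip force at its end, in the units of the state.
- ctrl.get_obs(): the state, without advancing time (a new reading comes with each control period).
- ctrl.camera(name): name is "side" or "top" or "wrist"; returns a dict with "pixels" (384x512x3 uint8, red, green, blue), "depth" (384x512 float32, m along the optical axis (not along the pixel's ray), 0 where there is no reading), "fx", "fy", "cx", "cy" (pixels), "R" (3x3) and "t" (3): a world point X has camera coordinates R X + t; the wrist camera has in their place "hand_eye" (4x4, takes a point from camera to tool coordinates, whose origin is the TCP and whose axes are the flange's). Camera axes: x right, y down, z forward; pixel columns grow to the right and rows downward; lengths in m; the calibration is good to about 2 mm. A picture is of the moment at which its call begins: read the wrist's pose just before it.
- ctrl.hand_in(): hands the job in; it is judged then, once.
The state is a dict: "time_s": time; "q": joint angles; "dq": joint speeds; "joint_efforts": joint torques, N m; "eef_pos": TCP position; "eef_rot": TCP orientation; "wrist_force": force on the tool from outside, world axes, zero at the start; "torque": the same for the moment, N m; "opening": opening from 0.0 (shut) to 1.0 (fully open); "grasp_force": force on a finger pad.
Only numpy, scipy, OpenCV 4.12 (cv2) and the standard library are available. Lean on these libraries where they do the work, as an engineer would, in place of code of your own. Each camera call takes 0.05 s, during which the arm holds its last target. There are 200 camera calls.

### The job

Push the loose extension of the warming plate up against the fixed base so that the gap is closed and their edges line up. Then take the test pen from its stand and hold it upright with its tip on the round test contact of the extension, pressing gently so that the spring tip goes about halfway in, and finish while still holding it there. Never press it hard, and leave the timer, the little salt bowl and the spice jar where they are.

Things in the scene. Friction and masses are not known exactly. Their poses are not given: they have to be found in the camera images.
- warmer_base: Fixed base of the warming plate: flat aluminium box 130 (x) x 130 (y) x 24 mm with a black inset top and a small round knob (24 mm across, 12 mm high, at y = -48 mm). Origin: centre of the underside, on the work surface; z up. Its +y face (y = +65 mm), with two brass strips, is the one the extension joins.
- warmer_wing: Loose extension: flat aluminium box 130 (x) x 110 (y) x 24 mm, 0.35 to 0.7 kg, on the base's +y side with a gap, up to 25 mm out of line and a little turned. Origin: centre of the underside; z up. Its -y face (y = -55 mm) joins the base: joined, its origin is at x = 0, y = +120 mm in the base's frame and the axes are parallel.
- wing_handle (a point): Centre of the extension's black bar handle, at x = 0, y = +20, z = 45 mm of its frame. The bar runs along the extension's x: 80 mm long, 14 mm thick (y), from 36 to 54 mm above the work surface, on two posts, with 12 mm free under it.
- test_spot (a point): Centre of the round test contact, a steel disc 13 mm across in a thin black ring, on top of the extension at x = +30, y = -30, z = 24 mm of its frame. (A square black pad at x = -30, y = -30 mm is not the contact.)
- pen_stand: Fixed wooden pen stand, an upright block 56 x 56 x 70 mm on a foot 80 x 80 x 6 mm (70 mm high in all) with a round vertical hole 22 mm across and 64 mm deep in its middle. Origin: centre of the underside, on the work surface.
- test_pen: Test pen, 0.07 kg, standing in the stand, tip down, collar on the block's top. Origin: centre of the collar's underside; z along the pen, away from the tip. Collar 28 mm across, z 0 to 6 mm; round white grip 18 mm across, z 6 to 66 mm; black cap to z 70 mm. Steel nose 16 mm across down to z = -46 mm, then the spring tip.
- pen_tip (a point): Very end of the pen's spring tip (5 mm across, rounded): 62 mm below the pen's origin on its axis when out, 52 mm when fully pressed in.
- pen_plunger (a joint): How far the spring tip is pushed into the pen: 0 m = out, 0.010 m = fully in. The spring pushes back with about 0.5 N at the start of travel and 0.5 N more per mm, 3 N at halfway (0.005 m).
- timer: Bystander: white round kitchen timer, 65 mm across, 58 mm high; origin: centre of its underside.
- pinch_bowl: Bystander: little wooden salt bowl, 67 mm across, 29 mm high; origin: centre of its underside.
- spice_jar: Bystander: spice jar with cork-coloured lid, 57 mm across, 89 mm high; origin: centre of its underside.
Not all that is in view belongs to the job. Leave any purple look-alike of the warmer_base alone.

How it is judged:
On the way, in this order (a step that is already met when the one before it is completed fails the run):
1. the extension stands flush against the base, edges in line (y of warmer_wing in the frame of warmer_base between 0.115 and 0.1235 m and x of warmer_wing in the frame of warmer_base between -0.008 and 0.008 m and angle between the x axis of warmer_wing and the x axis of warmer_base, either way round below 0.035 rad and height (world z) of warmer_wing below 0.003 m), for 0.2 s.
2. the pen stands upright on the round contact, spring tip partly in (horizontal distance between pen_tip and test_spot below 0.006 m and angle between test_pen's own z axis and vertical below 0.12 rad and height (world z) of test_pen above 0.06 m and value of joint pen_plunger between 0.002 and 0.008 m and contact force between test_pen and warmer_wing between 0.5 and 10 N), for 0.3 s.
At the end, for the whole second after the job is handed in: Extension joined to the base: gap within 3.5 mm, edges in line within 8 mm, turned under 2 degrees. The fingers still hold the pen clear of its stand, upright within 7 degrees, tip within 6 mm of the round contact's centre, spring tip 2 to 8 mm in (0.5 to 10 N), all at rest (all of step 1 and all of step 2 and contact force between the fingers and test_pen above 1 N and contact force between test_pen and pen_stand below 0.1 N and contact force between test_pen and warmer_base below 0.1 N and linear speed of each of test_pen, warmer_wing below 0.02 m/s); the arm keeps its last pose, push and grip.
It fails at once if the pen is pressed hard on the plate (over 15 N) (contact force between test_pen and warmer_wing above 15 N or contact force between test_pen and warmer_base above 15 N).
It fails at once if the timer is pushed away (distance of timer from where it was at the start of the episode above 0.02 m).
It fails at once if the pinch bowl is pushed away (distance of pinch_bowl from where it was at the start of the episode above 0.02 m).
It fails at once if the spice jar is pushed away (distance of spice_jar from where it was at the start of the episode above 0.02 m).
It also fails if it takes over 58 s, if anything falls off the work surface, if the arm or the gripper's body presses on something with over 40 N, if the wrist force passes 120 N, or if a joint passes its speed limit or range.

## Working session

There is one attempt and no reset: what is moved stays moved. The work goes in short steps, Python scripts to look and compute and a tool call to move; the robot and the scene stay as the last step left them, time stands still between calls to the robot, and variables do not carry over. Pictures are saved under pics/ and viewed, at most 10 in all, crops included, and the job is handed in when it is done.

Besides the shell and the picture viewer there is one more tool, called after "Emit:" as name(argument=value, ...), one argument or row to a line, values as JSON. servo_tool: Moves the arm, as the interface text tells. Its arguments: {"type":"object","properties":{"motion":{"type":"array"}},"required":["motion"]}

```bash
mkdir -p pics; cat > h.py <<'E'
import numpy as np, cv2
from bench import ctrl
def cam(n):
    c=ctrl.camera(n); c['bgr']=c['pixels'][:,:,::-1].copy(); return c
def ray(c,u,v,z):
    R=np.array(c['R']);t=np.array(c['t']);o=-R.T@t
    d=R.T@np.array([(u-c['cx'])/c['fx'],(v-c['cy'])/c['fy'],1]); return o+d*(z-o[2])/d[2]
def world(c):
    R=np.array(c['R']);t=np.array(c['t']);v,u=np.mgrid[:384,:512];D=c['depth']
    P=np.stack([(u-c['cx'])/c['fx']*D,(v-c['cy'])/c['fy']*D,D],-1); return (P-t)@R
E
python3 - <<'E'
from h import *
for n in('top','side'):
    c=cam(n); cv2.imwrite(f'pics/{n}0.png',cv2.resize(c['bgr'],(768,576))); np.savez(f'{n}0.npz',**{k:c[k] for k in c})
    print(n,-np.array(c['R']).T@c['t'])
o=ctrl.get_obs();print(o)
E
```

```text
top [ 0.52540093 -0.10033902  1.37236902]
side [0.34515632 0.89175901 0.81149928]
{'time_s': 0.1, 'q': array([-1.46531891e+00,  1.81480809e-01,  1.60789143e+00,  6.43338246e-06,
        1.35378682e+00, -2.06291905e-01]), 'dq': array([-0.00079059, -0.00122493, -0.00361295,  0.00298163, -0.00061903,
       -0.00011261]), 'joint_efforts': array([ 7.77154892e-04, -4.45872295e+01, -3.52236128e+01, -2.54548822e-04,
        4.17119081e-03,  3.57549050e-05]), 'eef_pos': array([ 0.17634869, -0.54678541,  0.23337434]), 'eef_rot': array([-7.82050269e-04,  9.87874375e-01,  1.55253358e-01,  4.25991195e-05]), 'wrist_force': array([0.34330313, 0.11885825, 0.53634477]), 'torque': array([-0.00909598, -0.00184898,  0.06177136]), 'grasp_force': 0.0, 'opening': 1.0022665018176435}
```

View pics/top0.png

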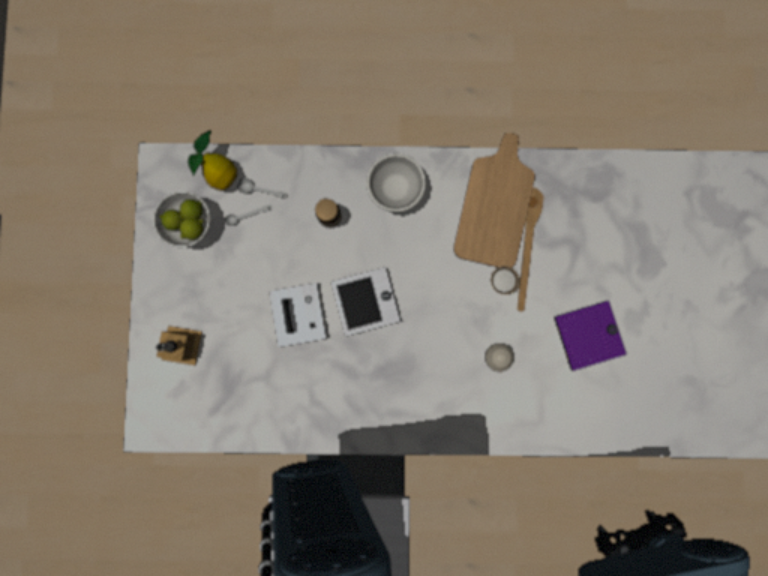

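View pics/side0.png

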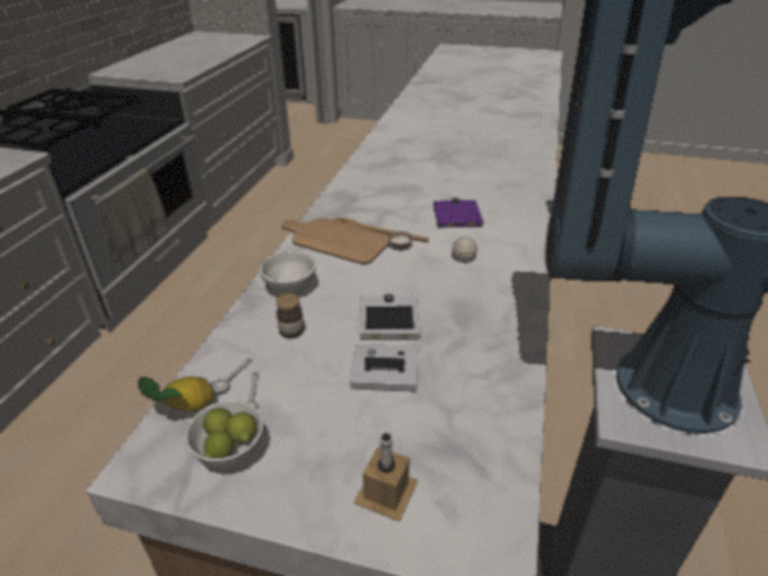

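The top view (768-wide picture) shows the base at (367,302) with its knob at (386,296). The extension is at (299,315), with the round contact at (309,299) and the square pad at (312,325). The stand and pen are at (178,346), the jar at (328,212), and two small round things at (504,280) and (499,357). The purple look-alike is at (590,335), and I'll leave it alone.

```bash
python3 - <<'E'
from h import *
c=dict(np.load('top0.npz')); W=world(c)
H=W[:,:,2]; on=(W[:,:,0]>0.1)&(W[:,:,0]<0.9)&(abs(W[:,:,1])<0.62)
m=((H>0.013)&(H<0.7)&on).astype(np.uint8)
n,l,s,_=cv2.connectedComponentsWithStats(m)
for i in range(1,n):
    if s[i][4]<30: continue
    k=l==i; P=W[k]; 
    k2=k&(abs(H-0.024)<0.006)
    r=cv2.minAreaRect((W[k2][:,:2]*1000).astype(np.float32)) if k2.sum()>5 else None
    print(s[i],P.mean(0).round(3),'zmax',P[:,2].max().round(3),r)
cv2.imwrite('pics/crop1.png',cv2.resize(c['bgr'][165:250,90:290],(800,340),interpolation=cv2.INTER_CUBIC))
E
```

```text
[125 107  33  21 427] [0.874 0.289 0.06 ] zmax 0.088 None
[244 110  40  32 878] [ 0.855 -0.118  0.036] zmax 0.07 ((858.4799194335938, -117.28173828125), (81.79560852050781, 90.45040893554688), 0.9271882176399231)
[ 102  128   38   37 1121] [0.77  0.363 0.055] zmax 0.081 ((768.7070922851562, 357.73223876953125), (84.70072937011719, 90.08961486816406), 89.41484069824219)
[210 133  18  19 263] [0.786 0.032 0.075] zmax 0.093 ((774.7945556640625, 20.649856567382812), (10.740655899047852, 44.53556442260742), 40.13941192626953)
[333 135  19  24  99] [ 0.794 -0.396  0.015] zmax 0.02 None
[305 145  11  12  35] [ 0.771 -0.28   0.015] zmax 0.018 None
[315 144  18  17  49] [ 0.767 -0.33   0.015] zmax 0.018 None
[315 160  19  16  81] [ 0.714 -0.332  0.015] zmax 0.021 None
[327 173  19  24 270] [ 0.647 -0.371  0.019] zmax 0.032 ((646.3304443359375, -371.3831481933594), (67.6616439819336, 70.24415588378906), 61.89824295043945)
[ 221  178   46   47 1434] [ 0.592 -0.052  0.024] zmax 0.04 ((592.4503784179688, -52.08958435058594), (129.80911254882812, 129.3897705078125), 15.929099082946777)
[ 179  189   38   43 1231] [0.56  0.101 0.025] zmax 0.06 ((560.2276611328125, 101.84910583496094), (129.7301025390625, 109.86531066894531), 10.829718589782715)
[ 370  201   41   47 1360] [ 0.523 -0.56   0.023] zmax 0.039 ((521.9224243164062, -566.9172973632812), (129.97169494628906, 132.11495971679688), 17.895751953125)
[104 221  26  20 410] [0.487 0.36  0.07 ] zmax 0.146 ((497.2345275878906, 352.0047302246094), (76.65605163574219, 38.377037048339844), 33.7554931640625)
[323 229  20  19 296] [ 0.471 -0.353  0.046] zmax 0.064 ((471.08447265625, -335.9996643066406), (22.161624908447266, 60.61259460449219), 86.39435577392578)
[ 172  307   83   77 3607] [ 0.286 -0.001  0.535] zmax 0.7 None
[ 385  340  115   44 3153] [ 0.218 -0.5    0.495] zmax 0.611 None
```

View pics/crop1.png

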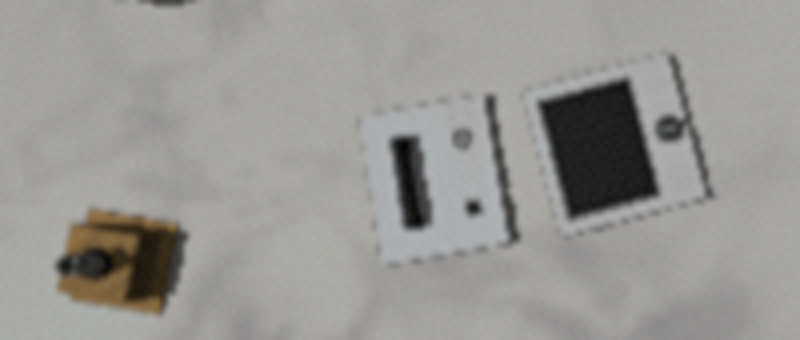

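The crop shows the black handle bar at (408,180), the round contact with its ring at (462,138), and the square pad at (473,207). The round one is on the +x side of the extension, as described. The measured sizes (130x110 and 130x130 mm) match the ones given. Next I'll compute the move to the handle.

```bash
cat >> h.py <<'E'
from scipy.spatial.transform import Rotation as Ro
def go(x,y,z,yaw=None):
    o=ctrl.get_obs();q=o['eef_rot'];R=Ro.from_quat([q[1],q[2],q[3],q[0]]).as_matrix()
    d=R.T@(np.array([x,y,z])-o['eef_pos'])*100
    cy=np.degrees(np.arctan2(R[1,0],R[0,0])); tw=0 if yaw is None else (cy-yaw+90)%180-90
    print('t',o['time_s'],'tcp',o['eef_pos'].round(4),'yaw',cy.round(2),'tilt',np.degrees(np.arccos(-R[2,2])).round(2),'=> shift cm',d.round(2),'twist',np.round(tw,2),'F',np.round(o['wrist_force'],1),'open',round(o['opening'],3),'grip',round(o['grasp_force'],1))
E
python3 - <<'E'
from h import *
c=dict(np.load('top0.npz')); W=world(c);H=W[:,:,2]
k=(H>.045)&(H<.065)&(abs(W[:,:,0]-.56)<.06)&(abs(W[:,:,1]-.12)<.04)
print('bar',k.sum(),cv2.minAreaRect((W[k][:,:2]*1000).astype(np.float32)),np.median(W[k],0))
for lo,hi in((.125,.16),(.06,.076),(.074,.09)):
    k=(H>lo)&(H<hi)&(abs(W[:,:,0]-.49)<.06)&(abs(W[:,:,1]-.36)<.06)
    print(lo,k.sum(),W[k].mean(0).round(4),cv2.minAreaRect((W[k][:,:2]*1000).astype(np.float32)))
go(.5565,.1215,.15,10.8)
E
```

```text
bar 101 ((556.4598999023438, 121.56137084960938), (77.91629028320312, 13.54140853881836), 11.135505676269531) [0.55507581 0.12036905 0.05210607]
0.125 32 [0.4871 0.3658 0.136 ] ((486.3252868652344, 365.8970642089844), (14.774965286254883, 16.339656829833984), 75.39305114746094)
0.06 246 [0.487  0.3648 0.0695] ((486.62835693359375, 368.015380859375), (57.33414077758789, 56.284183502197266), 81.11891174316406)
0.074 38 [0.4871 0.3621 0.0769] ((484.7428894042969, 367.5049743652344), (48.65163040161133, 48.280277252197266), 0.5010221004486084)
t 0.1 tcp [ 0.1763 -0.5468  0.2334] yaw 17.86 tilt 0.09 => shift cm [ 56.68 -51.93   8.44] twist 7.06 F [0.3 0.1 0.5] open 1.002 grip 0.0
```

Emit:
servo_tool(
  motion=[
    [[10, -9.2, 0, 1.4, -1], [20, -18.3, 0, 2.8, -1], [30, -27.5, 0, 4.2, -1], [40, -36.7, 0, 5.6, -1], [56.7, -51.9, 0, 7.1, -1]],
  ],
)

```text
time_s: 0.6
eef_pos: [0.3004, -0.328, 0.2338]
eef_rot: [-0.0, 0.996, 0.093, -0.0]
wrist_force: [1.4, -0.9, -0.4]
opening: 0.995
grasp_force: 0.0
```

```bash
python3 -c "
from h import *
go(.5565,.1215,.15,10.8)"
```

```text
t 0.6 tcp [ 0.3004 -0.328   0.2338] yaw 10.67 tilt 0.03 => shift cm [ 33.49 -39.43   8.4 ] twist -0.13 F [ 1.4 -0.9 -0.4] open 0.995 grip 0.0
```

Emit:
servo_tool(
  motion=[
    [[33.5, -39.4, 0, 0, -1], [33.5, -39.4, 0, 0, -1], [33.5, -39.4, 0, 0, -1], [33.5, -39.4, 0, 0, -1], [33.5, -39.4, 0, 0, -1]],
  ],
)

```text
time_s: 1.1
eef_pos: [0.424, -0.1106, 0.2342]
eef_rot: [0.0, 0.996, 0.094, 0.0]
wrist_force: [0.7, -1.8, 0.4]
opening: 0.998
grasp_force: 0.0
```

Emit:
servo_tool(
  motion=[
    [[0, 0, 0, 0, -1], [0, 0, 0, 0, -1]],
  ],
)

```text
time_s: 1.3
eef_pos: [0.4236, -0.1113, 0.2339]
eef_rot: [-0.0, 0.995, 0.096, -0.0]
wrist_force: [-0.4, -0.2, 0.6]
opening: 0.995
grasp_force: 0.0
```

```bash
python3 -c "
from h import *
go(.5565,.1215,.15,10.8)"
```

```text
t 1.3 tcp [ 0.4236 -0.1113  0.2339] yaw 10.99 tilt 0.05 => shift cm [ 17.49 -20.32   8.37] twist 0.19 F [-0.4 -0.2  0.6] open 0.995 grip 0.0
```

Emit:
servo_tool(
  motion=[
    [[17.5, -20.3, 0, 0.2, -1], [17.5, -20.3, 0, 0.2, -1], [17.5, -20.3, 0, 0.2, -1], [17.5, -20.3, 0, 0.2, -1], [17.5, -20.3, 0, 0.2, -1]],
  ],
)

```text
time_s: 1.8
eef_pos: [0.5495, 0.1033, 0.234]
eef_rot: [0.0, 0.996, 0.09, -0.0]
wrist_force: [0.8, -1.2, 0.4]
opening: 1.004
grasp_force: 0.0
```

Emit:
servo_tool(
  motion=[
    [[0, 0, 0, 0, -1], [0, 0, 0, 0, -1]],
  ],
)

```text
time_s: 2.0
eef_pos: [0.5485, 0.1028, 0.2333]
eef_rot: [0.0, 0.996, 0.092, -0.001]
wrist_force: [0.5, -0.4, -0.1]
opening: 0.994
grasp_force: 0.0
```

```bash
python3 -c "
from h import *
go(.5565,.1215,.12,10.8)"
```

```text
t 2.0 tcp [0.5485 0.1028 0.2333] yaw 10.55 tilt 0.11 => shift cm [ 1.15 -1.7  11.33] twist -0.25 F [ 0.5 -0.4 -0.1] open 0.994 grip 0.0
```

Emit:
servo_tool(
  motion=[
    [[1.1, -1.7, 4, 0, -1], [1.1, -1.7, 8, 0, -1], [1.1, -1.7, 11.3, 0, -1], [1.1, -1.7, 11.3, 0, -1], [1.1, -1.7, 11.3, 0, -1]],
  ],
)

```text
time_s: 2.5
eef_pos: [0.5561, 0.1206, 0.1216]
eef_rot: [0.0, 0.996, 0.091, -0.0]
wrist_force: [0.5, 0.3, 0.7]
opening: 1.003
grasp_force: 0.0
```

```bash
python3 -c "
from h import *
go(.5565,.1215,.055,10.8)
c=cam('wrist');cv2.imwrite('pics/w1.png',c['bgr']);print(c['hand_eye'])"
```

```text
t 2.5 tcp [0.5561 0.1206 0.1216] yaw 10.41 tilt 0.06 => shift cm [ 0.06 -0.08  6.66] twist -0.39 F [0.5 0.3 0.7] open 1.003 grip 0.0
[[ 6.32041950e-04 -9.48553631e-01 -3.16615869e-01  8.11413169e-02]
 [ 9.99999686e-01  7.50705794e-04 -2.52807780e-04  8.45030661e-04]
 [ 4.77487105e-04 -3.16615610e-01  9.48553808e-01 -1.41112317e-01]
 [ 0.00000000e+00  0.00000000e+00  0.00000000e+00  1.00000000e+00]]
```

View pics/w1.png

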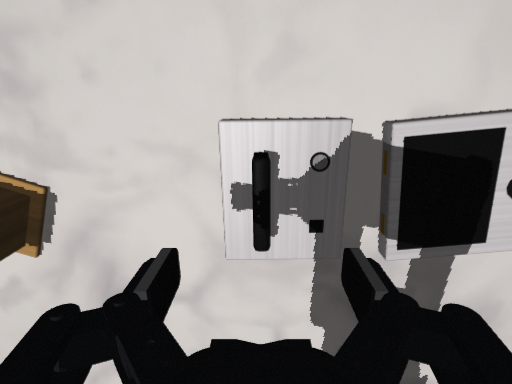

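The wrist view shows the bar at column 261, centred between the fingers. The contact is at (320,161) and the square pad at (316,226).

Emit:
servo_tool(
  motion=[
    [[0, -0.1, 3, -0.3, -1], [0, -0.1, 5.5, -0.3, -1], [0, -0.1, 6.6, -0.3, -1], [0, -0.1, 6.6, -0.3, 0], [0, -0.1, 6.6, -0.3, 1]],
  ],
)

```text
time_s: 3.05
eef_pos: [0.5574, 0.1234, 0.057]
eef_rot: [0.0, 0.996, 0.094, 0.001]
wrist_force: [0.4, -0.2, 0.8]
opening: 0.691
grasp_force: 0.0
```

Emit:
servo_tool(
  motion=[
    [[0, 0, 0, 0, 1], [0, 0, 0, 0, 1], [0, 0, 0, 0, 1], [0, 0, 0, 0, 1], [0, 0, 0, 0, 1]],
  ],
)

```text
time_s: 3.55
eef_pos: [0.5574, 0.1224, 0.0565]
eef_rot: [0.001, 0.995, 0.095, 0.001]
wrist_force: [0.1, -5.7, 4.7]
opening: 0.119
grasp_force: 58.7
```

```bash
python3 -c "
from h import *
b=np.array([.59245,-.0521]);a=np.radians(15.93)
p=b+.140*np.array([-np.sin(a),np.cos(a)]);print(p)
go(p[0],p[1],.055,15.93)"
```

```text
[0.55402522 0.08252368]
t 3.55 tcp [0.5574 0.1224 0.0565] yaw 10.88 tilt 0.19 => shift cm [-1.08  3.85  0.16] twist -5.05 F [ 0.1 -5.7  4.7] open 0.119 grip 58.7
```

Emit:
servo_tool(
  motion=[
    [[-0.2, 0.5, 0, -1, 1], [-0.5, 1, 0, -2, 1], [-0.7, 1.7, 0, -3, 1], [-0.9, 2.3, 0, -4, 1], [-1.0, 2.8, 0, -5, 1]],
  ],
)

```text
time_s: 4.05
eef_pos: [0.5515, 0.0951, 0.0558]
eef_rot: [-0.001, 0.99, 0.139, 0.0]
wrist_force: [-0.0, 5.9, 4.0]
opening: 0.111
grasp_force: 60.7
```

Emit:
servo_tool(
  motion=[
    [[0, 0, 0, 0, 1], [0, 0, 0, 0, 1]],
  ],
)

```text
time_s: 4.25
eef_pos: [0.5515, 0.0945, 0.0558]
eef_rot: [-0.0, 0.99, 0.138, 0.0]
wrist_force: [-0.9, 3.4, 6.3]
opening: 0.112
grasp_force: 61.2
```

```bash
cat > meas.py <<'E'
from h import *
def plates():
    c=cam('top');W=world(c);H=W[:,:,2]
    m=((H>.013)&(H<.032)&(W[:,:,0]>.4)&(W[:,:,0]<.72)&(W[:,:,1]>-.15)&(W[:,:,1]<.2))
    return c,W,m
E
python3 -c "
from h import *
go(.5540,.0825,.055,15.93)
c=cam('wrist');cv2.imwrite('pics/w2.png',c['bgr'])"
```

```text
t 4.25 tcp [0.5515 0.0945 0.0558] yaw 15.86 tilt 0.04 => shift cm [-0.09  1.22  0.08] twist -0.07 F [-0.9  3.4  6.3] open 0.112 grip 61.2
```

View pics/w2.png

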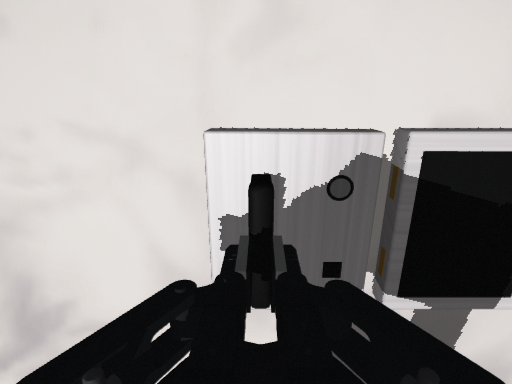

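The upper edges of both plates line up at row 129-131, parallel, with a gap of about 12 mm at column 388. I'll close it slowly.

Emit:
servo_tool(
  motion=[
    [[0, 0.3, 0, 0, 1], [0, 0.6, 0, 0, 1], [-0.1, 0.9, 0, 0, 1], [-0.1, 1.1, 0, 0, 1], [-0.1, 1.2, 0, 0, 1]],
  ],
)

```text
time_s: 4.8
eef_pos: [0.5536, 0.0839, 0.0558]
eef_rot: [-0.001, 0.99, 0.138, 0.0]
wrist_force: [-1.1, 8.5, 7.1]
opening: 0.111
grasp_force: 61.5
```

Emit:
servo_tool(
  motion=[
    [[0, 0, 0, 0, 1], [0, 0, 0, 0, 1]],
  ],
)

```text
time_s: 5.0
eef_pos: [0.5536, 0.0838, 0.0558]
eef_rot: [-0.001, 0.99, 0.138, 0.0]
wrist_force: [-1.5, 7.7, 7.8]
opening: 0.104
grasp_force: 61.5
```

```bash
python3 -c "
from h import *
go(.5540,.0825,.055,15.93)"
```

```text
t 5.0 tcp [0.5536 0.0838 0.0558] yaw 15.88 tilt 0.11 => shift cm [0.   0.13 0.08] twist -0.05 F [-1.5  7.7  7.8] open 0.104 grip 61.5
```

Emit:
servo_tool(
  motion=[
    [[0, 0.1, 0, 0, 1], [0, 0.2, 0, 0, 1], [0, 0.2, 0, 0, 1]],
  ],
)

```text
time_s: 5.3
eef_pos: [0.554, 0.082, 0.0557]
eef_rot: [-0.001, 0.99, 0.138, -0.0]
wrist_force: [-2.0, 8.2, 7.6]
opening: 0.11
grasp_force: 61.6
```

```bash
python3 -c "
from h import *
go(.5540,.0825,.055,15.93)
c=cam('wrist');cv2.imwrite('pics/w3.png',cv2.resize(c['bgr'][100:300,180:480],None,fx=2,fy=2))
c=cam('wrist')"
```

```text
t 5.3 tcp [0.554  0.082  0.0557] yaw 15.88 tilt 0.13 => shift cm [ 0.01 -0.05  0.07] twist -0.05 F [-2.   8.2  7.6] open 0.11 grip 61.6
```

View pics/w3.png

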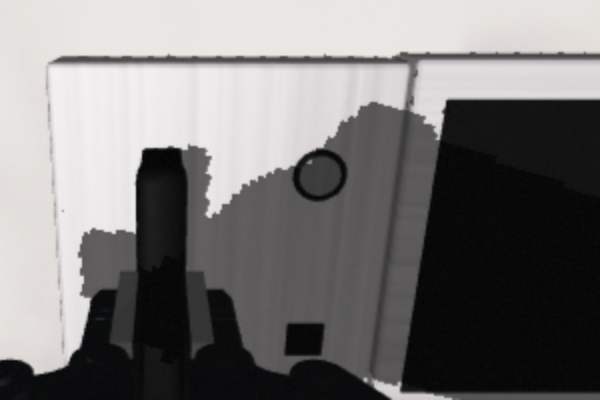

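The plates are nearly joined, with a thin dark line at crop column 408-412, and the force is still only sliding friction. I'll push until contact shows.

Emit:
servo_tool(
  motion=[
    [[0, 0.1, 0, 0, 1], [0, 0.2, 0, 0, 1], [0, 0.2, 0, 0, 1]],
  ],
)

```text
time_s: 5.7
eef_pos: [0.5543, 0.0808, 0.0557]
eef_rot: [-0.002, 0.99, 0.138, -0.0]
wrist_force: [-2.4, 10.6, 7.9]
opening: 0.108
grasp_force: 61.9
```

Emit:
servo_tool(
  motion=[
    [[0, 0.1, 0, 0, 1], [0, 0.1, 0, 0, 1], [0, 0.1, 0, 0, 1]],
  ],
)

```text
time_s: 6.0
eef_pos: [0.5542, 0.0807, 0.0557]
eef_rot: [-0.002, 0.99, 0.138, -0.0]
wrist_force: [-3.7, 13.7, 8.3]
opening: 0.109
grasp_force: 62.2
```

Position has stopped and the force is rising, so the extension is flush. I'll release it, go up and measure.

Emit:
servo_tool(
  motion=[
    [[0, 0, 0, 0, 0.5], [0, 0, 0, 0, -0.5], [0, 0, 0, 0, -1], [0, 0, 0, 0, -1], [0, 0, 0, 0, -1]],
  ],
)

```text
time_s: 6.5
eef_pos: [0.5551, 0.0772, 0.055]
eef_rot: [0.0, 0.99, 0.138, -0.0]
wrist_force: [-0.4, 0.8, -0.7]
opening: 0.915
grasp_force: 0.0
```

Emit:
servo_tool(
  motion=[
    [[0, 0, 0, 0, -1], [0, 0, -3, 0, -1], [0, 0, -6, 0, -1], [0, 0, -10, 0, -1], [0, 0, -14, 0, -1]],
  ],
)

```text
time_s: 7.0
eef_pos: [0.5546, 0.0775, 0.1962]
eef_rot: [-0.0, 0.99, 0.138, -0.001]
wrist_force: [0.8, 0.1, 0.7]
opening: 0.998
grasp_force: 0.0
```

Emit:
servo_tool(
  motion=[
    [[-3, -10, 0, 0, -1], [-5, -20, 0, 0, -1], [-5, -20, 0, 0, -1], [-5, -20, 0, 0, -1], [-5, -20, 0, 0, -1]],
  ],
)

```text
time_s: 7.5
eef_pos: [0.4494, 0.2601, 0.1952]
eef_rot: [-0.001, 0.99, 0.14, -0.0]
wrist_force: [-0.5, -0.7, 0.1]
opening: 1.001
grasp_force: 0.0
```

```bash
python3 - <<'E'
from h import *
c=cam('top');W=world(c);H=W[:,:,2];np.savez('top1.npz',**c)
m=(H>.013)&(H<.07)&(W[:,:,0]>.4)&(W[:,:,0]<.72)&(W[:,:,1]>-.15)&(W[:,:,1]<.2)
m=(m*1).astype(np.uint8);n,l,s,_=cv2.connectedComponentsWithStats(m);i=1+s[1:,4].argmax()
P=W[(l==i)&(abs(H-.024)<.006)][:,:2]*1000
print(s[1:,4],cv2.minAreaRect(P.astype(np.float32)))
k=(H>.045)&(H<.065)&(abs(W[:,:,0]-.56)<.06)&(abs(W[:,:,1]-.09)<.04)
print('bar',cv2.minAreaRect((W[k][:,:2]*1000).astype(np.float32)))
b=np.array([592.45,-52.1]);a=np.radians(15.93);Q=(P-b)@np.array([[np.cos(a),-np.sin(a)],[np.sin(a),np.cos(a)]])
print('base frame ext',Q.min(0),Q.max(0),'wing x',Q[Q[:,1]>75][:,0].min(),Q[Q[:,1]>75][:,0].max())
go(.4865,.3665,.19)
E
```

```text
[2655] ((576.9899291992188, 0.88720703125), (130.81455993652344, 240.0514373779297), 16.429594039916992)
bar ((552.8245849609375, 81.99256134033203), (78.38886260986328, 14.458989143371582), 16.186460494995117)
base frame ext [-66.13735834 -64.53571065] [ 65.1890562 174.8103875] wing x -66.13735833895316 64.07249211866853
t 7.55 tcp [0.4504 0.259  0.1953] yaw 16.13 tilt 0.03 => shift cm [ 6.45 -9.33  0.53] twist 0 F [-0.4  0.7 -1.1] open 0.999 grip 0.0
```

The joined length measures 240.05 mm against 240 expected, with about 1 mm of sideways offset, so step 1 is good. Next is the pen.

Emit:
servo_tool(
  motion=[
    [[3, -4.7, 0, 0, -1], [6.5, -9.3, 0, 0, -1], [6.5, -9.3, 0, 0, -1], [6.5, -9.3, 0, 0, -1]],
  ],
)

```text
time_s: 7.95
eef_pos: [0.4908, 0.364, 0.1946]
eef_rot: [0.0, 0.99, 0.138, 0.0]
wrist_force: [0.7, -0.6, -0.2]
opening: 0.999
grasp_force: 0.0
```

```bash
python3 - <<'E'
from h import *
go(.4866,.367,.121)
o=ctrl.get_obs();c=cam('wrist');np.savez('w4.npz',**c);cv2.imwrite('pics/w4.png',c['bgr'])
q=o['eef_rot'];R=Ro.from_quat([q[1],q[2],q[3],q[0]]).as_matrix()
v,u=np.mgrid[:384,:512];D=c['depth'];P=np.stack([(u-c['cx'])/c['fx']*D,(v-c['cy'])/c['fy']*D,D],-1)
h=np.array(c['hand_eye']);W=(P@h[:3,:3].T+h[:3,3])@R.T+o['eef_pos']
H=W[:,:,2];n=(abs(W[:,:,0]-.487)<.05)&(abs(W[:,:,1]-.367)<.05)&(D>0)
for lo,hi in((.065,.073),(.0735,.08),(.08,.13),(.134,.145)):
    k=n&(H>lo)&(H<hi)
    if k.sum()>10: print(lo,k.sum(),cv2.minAreaRect((W[k][:,:2]*1000).astype(np.float32)),W[k].mean(0))
E
```

```text
t 7.95 tcp [0.4908 0.364  0.1946] yaw 15.91 tilt 0.02 => shift cm [-0.32 -0.4   7.36] twist 0 F [ 0.7 -0.6 -0.2] open 0.999 grip 0.0
0.065 2214 ((486.6399841308594, 365.79156494140625), (56.36983871459961, 56.4300422668457), 80.92757415771484) [0.4922535  0.36724183 0.07130868]
0.0735 273 ((491.15185546875, 359.680908203125), (22.951919555664062, 42.37032699584961), 17.21918296813965) [0.4922071  0.36751031 0.07718937]
0.08 369 ((491.36181640625, 366.9706115722656), (8.973634719848633, 19.1558780670166), 17.520326614379883) [0.49346276 0.36746547 0.10723996]
0.134 416 ((487.645263671875, 366.0581970214844), (17.429838180541992, 15.728641510009766), 87.85343933105469) [0.48857054 0.36637904 0.13984289]
```

View pics/w4.png

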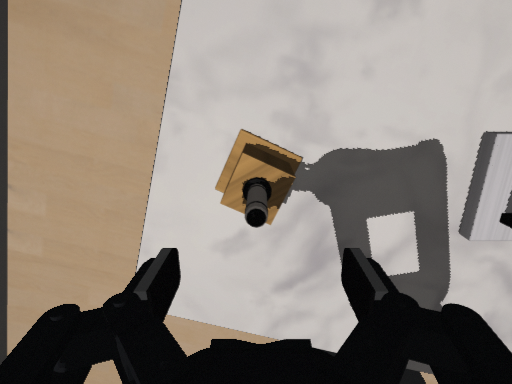

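The pen's cap is at (257,212), between the open fingers. The stand block measures 56x56 mm as given, and the cap centre is near (0.487, 0.366) at 0.140 m high.

Emit:
servo_tool(
  motion=[
    [[-0.3, -0.3, 0, 0, -1], [-0.3, -0.3, 3.5, 0, -1], [-0.3, -0.3, 6.5, 0, -1], [-0.3, -0.3, 7.4, 0, -1], [-0.3, -0.3, 7.4, 0, -1]],
  ],
)

```text
time_s: 8.5
eef_pos: [0.4848, 0.3641, 0.1199]
eef_rot: [0.001, 0.991, 0.137, -0.002]
wrist_force: [0.0, -0.4, 0.6]
opening: 1.001
grasp_force: 0.0
```

Emit:
servo_tool(
  motion=[
    [[0, 0, 0, 0, 0], [0, 0, 0, 0, 1], [0, 0, 0, 0, 1], [0, 0, 0, 0, 1], [0, 0, 0, 0, 1]],
  ],
)

```text
time_s: 9.0
eef_pos: [0.4862, 0.366, 0.1221]
eef_rot: [-0.0, 0.99, 0.138, 0.001]
wrist_force: [-0.3, 0.1, 2.7]
opening: 0.185
grasp_force: 58.5
```

Emit:
servo_tool(
  motion=[
    [[0, 0, 0, 0, 1], [0, 0, 0, 0, 1], [0, 0, 0, 0, 1]],
  ],
)

```text
time_s: 9.3
eef_pos: [0.4862, 0.366, 0.122]
eef_rot: [-0.0, 0.99, 0.138, 0.001]
wrist_force: [-1.0, -0.6, 5.4]
opening: 0.181
grasp_force: 58.7
```

Emit:
servo_tool(
  motion=[
    [[0, 0, -1, 0, 1], [0, 0, -3, 0, 1], [0, 0, -6, 0, 1], [0, 0, -9, 0, 1], [0, 0, -10, 0, 1]],
  ],
)

```text
time_s: 9.8
eef_pos: [0.4872, 0.3662, 0.2249]
eef_rot: [-0.001, 0.99, 0.138, 0.003]
wrist_force: [1.3, 0.5, -0.0]
opening: 0.18
grasp_force: 58.5
```

Emit:
servo_tool(
  motion=[
    [[0, 0, 0, 0, 1], [0, 0, 0, 0, 1]],
  ],
)

```text
time_s: 10.0
eef_pos: [0.4851, 0.3652, 0.2197]
eef_rot: [0.0, 0.99, 0.138, -0.001]
wrist_force: [0.4, 0.6, -1.9]
opening: 0.183
grasp_force: 58.5
```

```bash
python3 - <<'E'
from h import *
go(.5956,.0424,.18)
# pen axis from side + top depth
for n in('side','top'):
    c=cam(n);np.savez(n+'2.npz',**c)
    W=world(c);H=W[:,:,2]
    k=(abs(W[:,:,0]-.487)<.04)&(abs(W[:,:,1]-.367)<.04)&(H>.10)&(H<.20)
    for lo in np.arange(.10,.2,.01):
        kk=k&(H>=lo)&(H<lo+.01)
        if kk.sum()>3: print(n,round(lo,2),kk.sum(),W[kk].mean(0).round(4))
# contact from top: dark ring
c=np.load('top2.npz');R=c['R'];
p=R@np.array([.5956,.0424,.024])+c['t'];u=c['fx']*p[0]/p[2]+c['cx'];v=c['fy']*p[1]/p[2]+c['cy'];print('expected px',u,v)
g=c['pixels'][int(v)-7:int(v)+8,int(u)-7:int(u)+8].mean(2);gb=np.median(g)-g;gb[gb<8]=0
yy,xx=np.mgrid[:15,:15];print(g.round().astype(int))
us,vs=(gb*xx).sum()/gb.sum()+int(u)-7,(gb*yy).sum()/gb.sum()+int(v)-7;print('ring',us,vs,ray(c,us,vs,.024))
E
```

```text
t 10.0 tcp [0.4851 0.3652 0.2197] yaw 15.86 tilt 0.12 => shift cm [ 1.81 34.07  3.98] twist 0 F [ 0.4  0.6 -1.9] open 0.183 grip 58.5
side 0.11 6 [0.4836 0.368  0.1136]
side 0.12 8 [0.4824 0.3724 0.1269]
side 0.13 13 [0.4819 0.373  0.1354]
side 0.14 23 [0.4823 0.3732 0.1448]
side 0.15 18 [0.4824 0.373  0.1544]
side 0.16 8 [0.4823 0.3759 0.1644]
side 0.17 71 [0.4823 0.3726 0.174 ]
side 0.18 26 [0.4824 0.3737 0.1851]
side 0.19 24 [0.4834 0.3734 0.195 ]
top 0.14 6 [0.4861 0.3605 0.1433]
top 0.17 11 [0.478  0.3602 0.1732]
expected px 215.41425541327735 199.61758221368416
[[172 172 171 171 170 172 171 172 170 169 171 173 163 138 159]
 [173 173 176 172 167 169 170 173 168 170 171 174 168 149 160]
 [174 175 176 172 168 168 172 174 171 170 170 171 173 164 155]
 [176 176 173 172 171 171 171 173 171 172 172 170 173 164 138]
 [175 172 176 176 173 171 169 162 160 165 170 173 175 164 137]
 [177 177 177 177 174 166 151 132 129 142 163 173 173 168 154]
 [177 174 176 176 173 160 124 108 108 114 148 168 173 174 166]
 [176 176 177 177 174 141 114 116 113 106 135 164 172 174 164]
 [176 176 174 177 170 141 117 114 117 111 142 167 172 175 166]
 [178 176 175 179 175 156 128 114 117 131 158 171 173 173 174]
 [176 177 175 177 174 172 155 139 140 160 171 175 174 174 175]
 [176 175 179 176 177 176 172 169 169 176 176 174 174 174 174]
 [177 177 176 177 179 176 176 177 176 177 174 172 171 174 175]
 [178 178 177 177 177 176 175 174 177 173 174 172 174 173 174]
 [178 180 177 175 176 175 175 174 172 173 176 172 173 174 175]]
ring 216.46452806909315 198.57557063541023 [0.59921192 0.0388919  0.024     ]
```

The contact ring appears in the top image at (215.6,199.4), against (215.4,199.6) predicted from the bar pose. That is within 1 mm. The pen's side profile is vertical. I'll move it over the contact.

Emit:
servo_tool(
  motion=[
    [[0.2, 3, 0, 0, 1], [0.4, 7, 0, 0, 1], [0.6, 11, 0, 0, 1], [0.8, 15, 0, 0, 1], [1, 18, 0, 0, 1]],
  ],
)

```text
time_s: 10.6
eef_pos: [0.5443, 0.1929, 0.2194]
eef_rot: [0.0, 0.99, 0.138, -0.001]
wrist_force: [0.0, 0.3, -0.7]
opening: 0.18
grasp_force: 58.6
```

Emit:
servo_tool(
  motion=[
    [[0.2, 4, 0, 0, 1], [0.4, 8, 0, 0, 1], [0.6, 12, 0, 0, 1], [0.8, 15, 0, 0, 1], [0.8, 15.5, 0, 0, 1]],
  ],
)

```text
time_s: 11.1
eef_pos: [0.5949, 0.0449, 0.2194]
eef_rot: [0.0, 0.991, 0.136, -0.001]
wrist_force: [-0.7, -1.2, -0.4]
opening: 0.184
grasp_force: 58.6
```

Emit:
servo_tool(
  motion=[
    [[0, 0, 0, 0, 1], [0, 0, 0, 0, 1]],
  ],
)

```text
time_s: 11.3
eef_pos: [0.5939, 0.0491, 0.2202]
eef_rot: [-0.001, 0.99, 0.138, -0.001]
wrist_force: [-0.1, 0.8, -1.1]
opening: 0.182
grasp_force: 58.6
```

```bash
python3 -c "
from h import *
go(.5956,.0424,.162)"
```

```text
t 11.3 tcp [0.5939 0.0491 0.2202] yaw 15.88 tilt 0.12 => shift cm [-0.01  0.7   5.82] twist 0 F [-0.1  0.8 -1.1] open 0.182 grip 58.6
```

Emit:
servo_tool(
  motion=[
    [[0, 0.7, 2, 0, 1], [0, 0.7, 4, 0, 1], [0, 0.7, 6, 0, 1], [0, 0.7, 6.8, 0, 1], [0, 0.7, 6.8, 0, 1]],
  ],
)

```text
time_s: 11.8
eef_pos: [0.5953, 0.0429, 0.1517]
eef_rot: [-0.0, 0.99, 0.139, -0.002]
wrist_force: [-0.0, 0.3, 0.1]
opening: 0.179
grasp_force: 58.6
```

```bash
python3 - <<'E'
from h import *
go(.5956,.0424,.133)
for n in('side','wrist'):
    c=cam(n); im=c['bgr']
    if n=='side':
        p=c['R']@np.array([.5956,.0424,.024])+c['t'];u=c['fx']*p[0]/p[2]+c['cx'];v=c['fy']*p[1]/p[2]+c['cy'];print(u,v)
        v=int(v);u=int(u);A=cv2.resize(im[v-50:v+30,u-30:u+30],(450,600),interpolation=cv2.INTER_CUBIC)
        W=world(c);H=W[:,:,2];k0=(abs(W[:,:,0]-.5956)<.02)&(abs(W[:,:,1]-.0424)<.02)
        for lo in np.arange(.028,.1,.008):
            kk=k0&(H>=lo)&(H<lo+.008)
            if kk.sum()>1: print(round(lo,3),kk.sum(),W[kk].mean(0).round(4))
    else: B=cv2.resize(im[100:300,200:316],(348,600))
cv2.imwrite('pics/f1.png',np.hstack([A,B]))
E
```

```text
t 11.8 tcp [0.5953 0.0429 0.1517] yaw 15.96 tilt 0.18 => shift cm [0.02 0.06 1.87] twist 0 F [-0.   0.3  0.1] open 0.179 grip 58.6
249.92792363393923 226.78603485794284
0.028 2 [0.5942 0.046  0.0287]
0.036 2 [0.5923 0.0466 0.0419]
0.044 3 [0.5929 0.0464 0.0464]
0.052 5 [0.591  0.0493 0.0572]
0.06 8 [0.5916 0.0497 0.064 ]
0.068 10 [0.5928 0.0513 0.0724]
0.076 10 [0.5927 0.0514 0.0809]
0.084 12 [0.5914 0.0506 0.0883]
0.092 3 [0.5912 0.0501 0.0951]
```

View pics/f1.png

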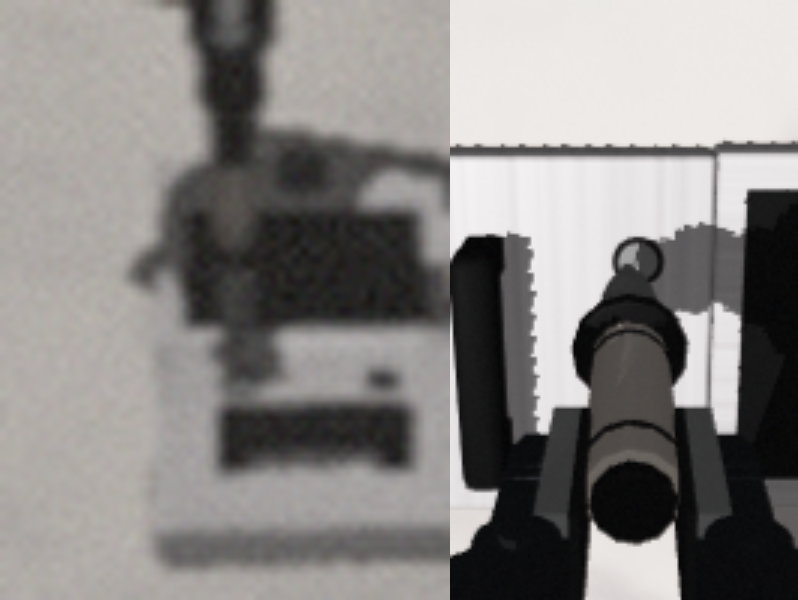

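On the left, the side view shows the pen hanging above the extension. On the right (3x wrist crop), the tip is at about (628,268) and the ring centre at (638,261), so a small correction is needed. I'll compute it by casting rays.

```bash
python3 - <<'E'
from h import *
c=cam('wrist');h=np.array(c['hand_eye'])
def f(x,y,zt):
    u=200+(x-450+.5)/3-.5;v=100+(y+.5)/3-.5
    d=h[:3,:3]@np.array([(u-c['cx'])/c['fx'],(v-c['cy'])/c['fy'],1]);s=(zt-h[2,3])/d[2];return h[:3,3]+s*d
z=ctrl.get_obs()['eef_pos'][2]
print('ring',f(638,261,z-.024)*1000)
print('tip visible',f(628,266,.112)*1000,'cap',f(633,502,-.018)*1000, 'collar',f(630,352,.052)*1000)
E
```

```text
ring [ -2.452292     2.68571794 130.39254693]
tip visible [  1.57184951  -0.55518813 112.        ] cap [  1.07747726   0.94624436 -18.        ] collar [-1.77441158  0.24176496 52.        ]
```

Emit:
servo_tool(
  motion=[
    [[-0.1, 0.25, 0.4, 0, 1], [-0.1, 0.25, 0.8, 0, 1], [-0.1, 0.25, 1.1, 0, 1], [-0.1, 0.25, 1.1, 0, 1]],
  ],
)

```text
time_s: 12.35
eef_pos: [0.5959, 0.0388, 0.1416]
eef_rot: [-0.0, 0.99, 0.138, -0.001]
wrist_force: [0.2, 0.3, -1.4]
opening: 0.183
grasp_force: 58.6
```

```bash
python3 - <<'E'
from h import *
go(.5956,.0424,.133)
B=cv2.resize(cam('wrist')['bgr'][140:240,200:316],None,fx=5,fy=5,interpolation=cv2.INTER_CUBIC)
cv2.imwrite('pics/f2.png',B)
E
```

```text
t 12.35 tcp [0.5959 0.0388 0.1416] yaw 15.85 tilt 0.06 => shift cm [ 0.07 -0.35  0.86] twist 0 F [ 0.2  0.3 -1.4] open 0.183 grip 58.6
```

View pics/f2.png

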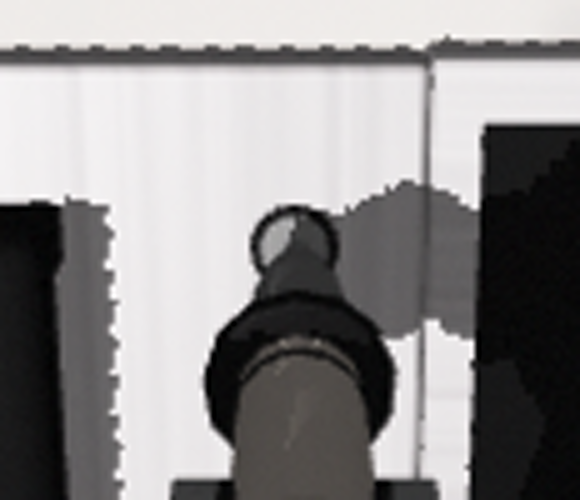

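```bash
python3 - <<'E'
from h import *
o=ctrl.get_obs();c=cam('wrist')
q=o['eef_rot'];R=Ro.from_quat([q[1],q[2],q[3],q[0]]).as_matrix()
v,u=np.mgrid[:384,:512];D=c['depth'];P=np.stack([(u-c['cx'])/c['fx']*D,(v-c['cy'])/c['fy']*D,D],-1)
h=np.array(c['hand_eye']);T=(P@h[:3,:3].T+h[:3,3])
print('plate z',np.median((T@R.T+o['eef_pos'])[160:175,230:270,2]))
print('gray');print(c['pixels'][178:200,248:272].mean(2).round().astype(int))
print('tool z mm');print((T[178:200,248:272,2]*1000).round().astype(int))
print('tool xy rows',[(r,(T[r,260,:]*1000).round(1)) for r in range(180,200,2)])
for n in('top','side'):
    c=cam(n);W=world(c);H=W[:,:,2]
    k0=(abs(W[:,:,0]-.596)<.02)&(abs(W[:,:,1]-.04)<.02)
    for lo in np.arange(.028,.09,.006):
        kk=k0&(H>=lo)&(H<lo+.006)
        if kk.sum()>1: print(n,round(lo,3),kk.sum(),W[kk].mean(0).round(4),W[kk][:,:2].min(0).round(4),W[kk][:,:2].max(0).round(4))
E
```

```text
plate z 0.025470297952736302
gray
[[232 231 230 231 231 231 231 230 230 231 232 232 232 232 233 233 231 228
  226 227 232 234 230 230]
 [233 231 230 231 231 231 230 230 230 231 231 231 232 233 233 233 231 226
  226 226 232 233 230 229]
 [232 230 230 230 231 231 230 229 224 223 225 226 226 230 231 233 231 227
  226 227 232 233 230 213]
 [233 231 230 231 231 231 225 214 118  66  67  72  86 178 181 226 226 227
  226 227 232 228 216  94]
 [232 230 230 230 227 215 117  29  31  41  39  32  34  27  12  36 113 218
  217 219 219  99  97  93]
 [232 230 229 223 167  25  30  43  68 106 104  51  57  36  14  12  31  67
   92  93  98  99  95  95]
 [233 230 226 161  23  35  65 110 165 168 165  65  64  63  46  17  10  24
   88  92  98  97  95  94]
 [233 230 218  68  32  72 165 163 165 166 156  66  63  64  62  49  13  14
   49  91  98  97  95  95]
 [232 227 166  30  50 140 165 164 165 160  68  67  65  63  65  62  35  11
   20  70  98  97  94  96]
 [232 224  71  33  87 168 165 164 164 155  66  63  61  63  64  64  60  33
   15  52  97  99  96  93]
 [232 224  67  48 137 167 166 163 161 125  55  50  55  6
[... 4265 characters left out ...]
[13.9,  0.5, 49.8]))]
side 0.028 5 [0.5896 0.0391 0.0308] [0.5774 0.0243] [0.5948 0.0469]
side 0.034 2 [0.5943 0.0398 0.0358] [0.5929 0.0389] [0.5957 0.0407]
side 0.046 6 [0.5936 0.0454 0.0488] [0.5885 0.0426] [0.5974 0.0468]
side 0.052 5 [0.5935 0.0454 0.055 ] [0.5882 0.0421] [0.6015 0.0478]
side 0.058 5 [0.592  0.048  0.0607] [0.588  0.0441] [0.5963 0.0506]
side 0.064 9 [0.5935 0.0481 0.0671] [0.5875 0.045 ] [0.6002 0.0521]
side 0.07 7 [0.592  0.047  0.0727] [0.5874 0.0433] [0.5993 0.0492]
side 0.076 8 [0.594  0.0475 0.0787] [0.5884 0.0421] [0.5996 0.0518]
side 0.082 6 [0.5933 0.0468 0.0835] [0.5881 0.043 ] [0.5997 0.0502]
side 0.088 4 [0.5945 0.0476 0.0934] [0.5838 0.0419] [0.6046 0.0511]
```

Depth shows the dark apex at row 183 is a shadow. The real tip ends at row 188, column 259, and the ring centre is at about (258.4, 189.3). That leaves about 1 mm to correct in tool y. I'll press down in small steps, watching the force.

Emit:
servo_tool(
  motion=[
    [[0, -0.1, 0, 0, 1], [0, -0.1, 0.2, 0, 1], [0, -0.1, 0.4, 0, 1], [0, -0.1, 0.6, 0, 1], [0, -0.1, 0.6, 0, 1]],
  ],
)

```text
time_s: 13.05
eef_pos: [0.596, 0.0399, 0.136]
eef_rot: [-0.0, 0.99, 0.138, -0.0]
wrist_force: [0.6, 0.2, 1.0]
opening: 0.18
grasp_force: 58.7
```

Emit:
servo_tool(
  motion=[
    [[0, 0, 0, 0, 1], [0, 0, 0, 0, 1]],
  ],
)

```text
time_s: 13.25
eef_pos: [0.5962, 0.0398, 0.1364]
eef_rot: [-0.0, 0.99, 0.138, 0.0]
wrist_force: [-0.0, -0.2, 0.1]
opening: 0.182
grasp_force: 58.7
```

Emit:
servo_tool(
  motion=[
    [[0, 0, 0.1, 0, 1], [0, 0, 0.2, 0, 1], [0, 0, 0.2, 0, 1]],
  ],
)

```text
time_s: 13.55
eef_pos: [0.5961, 0.0398, 0.1342]
eef_rot: [-0.0, 0.99, 0.138, 0.0]
wrist_force: [0.6, 0.3, 2.0]
opening: 0.184
grasp_force: 58.7
```

Emit:
servo_tool(
  motion=[
    [[0, 0, 0, 0, 1]],
  ],
)

```text
time_s: 13.65
eef_pos: [0.5961, 0.0399, 0.1343]
eef_rot: [-0.0, 0.99, 0.138, 0.0]
wrist_force: [-0.0, 0.8, 1.5]
opening: 0.18
grasp_force: 58.7
```

Emit:
servo_tool(
  motion=[
    [[0, 0, 0, 0, 1]],
  ],
)

```text
time_s: 13.75
eef_pos: [0.5961, 0.0398, 0.1343]
eef_rot: [0.0, 0.99, 0.138, 0.0]
wrist_force: [0.1, 0.3, 1.6]
opening: 0.181
grasp_force: 58.7
```

Emit:
servo_tool(
  motion=[
    [[0, 0, 0, 0, 1]],
  ],
)

```text
time_s: 13.85
eef_pos: [0.5961, 0.0398, 0.1343]
eef_rot: [0.0, 0.99, 0.138, 0.0]
wrist_force: [-0.2, 1.2, 1.7]
opening: 0.182
grasp_force: 58.7
```

Emit:
servo_tool(
  motion=[
    [[0, 0, 0.1, 0, 1], [0, 0, 0.1, 0, 1], [0, 0, 0.1, 0, 1], [0, 0, 0.1, 0, 1], [0, 0, 0.1, 0, 1]],
  ],
)

```text
time_s: 14.35
eef_pos: [0.5961, 0.0398, 0.1333]
eef_rot: [0.0, 0.99, 0.138, 0.0]
wrist_force: [0.0, 0.8, 1.8]
opening: 0.183
grasp_force: 58.8
```

```bash
python3 - <<'E'
from h import *
o=ctrl.get_obs();go(.5956,.0424,.133);c=cam('wrist')
v,u=np.mgrid[:384,:512];D=c['depth'];P=np.stack([(u-c['cx'])/c['fx']*D,(v-c['cy'])/c['fy']*D,D],-1)
h=np.array(c['hand_eye']);T=(P@h[:3,:3].T+h[:3,3])
print(c['pixels'][174:194,248:272].mean(2).round().astype(int));print((T[174:192,248:272,2]*1000).round().astype(int))
print([(r,(T[r,252]*1000).round(1),(T[r,258]*1000).round(1)) for r in range(176,192,2)])
B=cv2.resize(c['bgr'][150:220,210:310],None,fx=6,fy=6,interpolation=cv2.INTER_CUBIC)
cv2.imwrite('pics/f3.png',B)
c=cam('top');W=world(c);H=W[:,:,2]
k=(H>.045)&(H<.065)&(abs(W[:,:,0]-.553)<.05)&(abs(W[:,:,1]-.085)<.025)
print('bar',k.sum(),cv2.minAreaRect((W[k][:,:2]*1000).astype(np.float32)))
E
```

```text
t 14.35 tcp [0.5961 0.0398 0.1333] yaw 15.86 tilt 0.01 => shift cm [ 0.02 -0.26  0.03] twist 0 F [0.  0.8 1.8] open 0.183 grip 58.8
[[235 233 231 232 232 233 232 231 231 232 232 233 234 234 234 235 234 232
  229 227 228 232 236 232]
 [234 233 231 231 231 233 233 231 231 231 232 233 233 234 234 235 234 233
  229 226 227 232 235 233]
 [234 233 231 232 232 232 232 231 231 231 232 233 233 234 234 235 234 233
  229 227 228 232 236 233]
 [233 233 231 231 232 233 232 231 231 231 232 232 233 234 234 235 234 233
  229 227 228 232 236 232]
 [234 232 231 231 231 232 232 231 231 231 232 233 233 234 234 235 234 232
  228 226 228 232 235 232]
 [234 233 231 230 231 232 232 231 231 231 232 232 233 234 234 234 234 233
  229 227 228 232 236 233]
 [234 232 231 230 231 232 232 231 231 230 231 232 233 234 234 234 234 233
  229 227 228 232 235 227]
 [233 232 231 231 231 232 231 231 231 231 231 232 233 233 233 234 234 233
  229 227 228 227 224  97]
 [233 233 231 231 232 232 232 231 231 231 231 232 233 233 233 235 234 233
  229 226 212  97 100  96]
 [234 233 231 231 231 232 232 231 228 226 224 226 227 227 2
[... 2814 characters left out ...]
5  85  86  87  87  91 107 107
  107 108 107 108 108 107]]
[(176, array([ 14.5,  -6.9, 108.1]), array([ 14.5,  -1.4, 108.3])), (178, array([ 12.6,  -6.9, 108.2]), array([ 12.6,  -1.4, 108.2])), (180, array([ 10.8,  -6.9, 108.1]), array([ 11. ,  -1.4, 107.1])), (182, array([  9.6,  -6.8, 105.5]), array([  9.1,  -1.4, 107.4])), (184, array([  6.9,  -7. , 108.4]), array([  7.2,  -1.4, 107.4])), (186, array([  5.1,  -7. , 107.8]), array([  5.4,  -1.4, 106.9])), (188, array([  3.5,  -6.9, 106.9]), array([  3.3,  -1.5, 107.7])), (190, array([  1.3,  -7. , 107.6]), array([ 6.7, -1.3, 90.9]))]
bar 64 ((539.4185180664062, 77.94406127929688), (50.16934585571289, 14.067955017089844), 16.339635848999023)
```

View pics/f3.png

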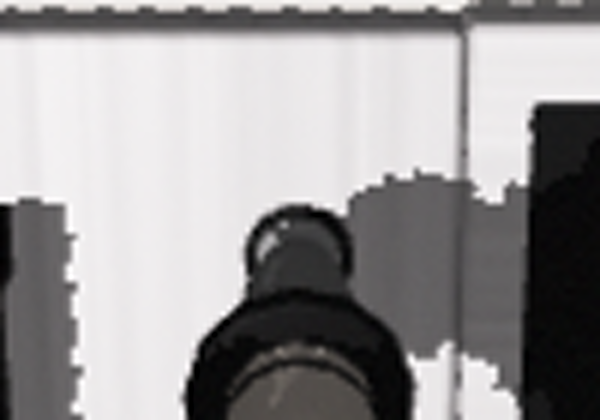

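The ring centre is at column 259 and the tip at 259.4, and along x they agree within about 1 mm. By force (about 2.5 N) and by geometry, the spring tip is about halfway in. The bar has not moved, so I'll hand in.

```bash
python3 -c "
from bench import ctrl
print(ctrl.hand_in())"
```

```text
the job is handed in; nothing more can be done
None
```

I handed the job in at 14.5 s; the verdict was not shown. By my measurements the extension is flush with the base and the pen is held upright within about 1 mm of the round contact's centre, its spring tip about halfway in at roughly 2.5 N.

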